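# Start the rolling mill from its control box

## Robot

A 7-joint arm with a two-finger parallel gripper is mounted at the origin on the work surface. World frame = base frame: x ahead of the robot, y to its left, z up, the work surface at z = 0. Lengths are in mm, angles in rad, forces in N, time in s.
With the tool pointing down it reaches from about 400 to 875 mm from the base axis. Payload 4.4 kg.
Tool frame: the origin (TCP) lies at the very end of the fingers, on their centre line; the grasp point (between the pads) lies 19 mm behind it; z points along the fingers, y is the line along which they close (so a half turn about z gives the same grasp; the last joint's range is limited). The gripper opens to 85 mm and grips with 20 to 120 N. Pads are 22 mm wide; open, the fingers measure 114 mm over their backs; the gripper's body (76 mm by 85 mm) begins 54 mm behind the grasp point. The pads swing forward as they close: fully open they stand 13 mm farther back than shut.
Start: joints at [-1.301, 0.628, 0.038, 1.517, -0.027, 0.996, -0.02], TCP at [214.168, 613.718, 231.313] pointing down, gripper open.
Joint ranges: [-3.06, 3.06], [-0.37, 2.12], [-1.25, 1.32], [0.18, 2.47], [-1.1, 4.24], [0.23, 1.98], [-2.94, 2.94]. Speed limits (rad/s): [2.57, 2.57, 3.14, 3.14, 3.14, 3.14, 3.14].

## Interface

Orientations are given as [roll, pitch, yaw] about the fixed x, y, z axes, in that order (R = Rz(yaw) Ry(pitch) Rx(roll)).
In Python, from cell import status, get_image, ctrl, models gives the robot as it stands.
- The arm moves only by the shell command python3 -m handwheel 'ROWS' [OPENING]. ROWS is JSON, a list of rows, each an object with "delta_pos": the shift along the world's x, y, z in cm, a list of three; "yaw": the turn about the world's z in rad. A call has 1 to 10 rows; each row shifts and turns the commanded pose from where the row before left it; what a row does not reach is not made up. A row lasts 1/12 s, in which the tool goes at most 41.7 mm and 7.16 degrees, less where a joint would pass 70% of its speed; a pose out of reach is approached as far as the arm can. A call is refused whole if a number of a shift passes 4.17 or a number of a turn 0.125, either way. A call with a gripper value outside its range is refused whole. OPENING is the opening, from -1 (shut) to 1 (fully open), set as the call begins (- or left out, the last holds). The fingers move at their own pace and stop on an object; the grip force is fixed at half the most. Time passes only in rows, so rows that do not move let the fingers close. It gives the time, the measured TCP pose, the force, the opening and the grip force at its end, in the units of the state.
- status.read_state(): the state, without advancing time (a new reading comes with each control period).
- get_image(name): name is "scene" or "top" or "wrist"; returns a dict with "color" (480x640x3 uint8, red, green, blue), "z_map" (480x640 float32, mm along the optical axis (not along the pixel's ray), 0 where there is no reading), "fx", "fy", "cx", "cy" (pixels), "position" and "rotation" of the camera in the world; the wrist camera has in their place "hand_eye" (4x4, takes a point from camera to tool coordinates, whose origin is the TCP and whose axes are the flange's). Camera axes: x right, y up, looking along -z (the intrinsics and any distortion apply to the point x, -y, -z); pixel columns grow to the right and rows downward; lengths in mm; the calibration is good to about 2 mm. A picture is of the moment at which its call begins: read the wrist's pose just before it.
- ctrl.finish_job(): hands the job in; it is judged then, once.
Trained networks look in a picture, given as the dict that the camera call returned (one of the last four; its "shot" number tells which), for a name from the list of things; names that differ only in an ending like _2 or _b are one class to them, and where a whole thing is asked for, a point or a joint stands for the part that bears it (a point fixed in the world has none). Each returns a list of dicts, best first, with "score" (0 to 1); they miss things now and then, are a little off and sometimes report something else, mostly with a low value. They report only what shows in the picture. A call takes as long as a camera call.
- models.boxes_of(picture, name): "rect" ([left, top, right, bottom] in pixels, round what is visible of it).
The state is a dict: "clock": time; "qpos": joint angles; "qd": joint speeds; "tau": joint torques, N m; "eef_pos": TCP position; "tool_rot": TCP orientation; "force": force on the tool from outside, world axes, zero at the start; "torque": the same for the moment, N m; "width": finger opening in mm; "gripper_force": force on a finger pad.
Only numpy, scipy, OpenCV 4.12 (cv2) and the standard library are available. Lean on these libraries where they do the work, as an engineer would, in place of code of your own. Each camera call takes 0.05 s, during which the arm holds its last target. There are 200 camera calls.

## Task

Start the motorised rolling mill from its grey control box, pressing with the fingertips in this order: press down the raised end of the flat rocker so that it tips right over, then push the square steel plunger fully home, then press the large mushroom button fully down and keep it down; the program finishes while still holding it down. Do not press the small round button at any time, and do not pick up or disturb the finial, bowl, cup or hammer.

Things in the scene. Friction and masses are not known exactly. Their poses are not given: they have to be found in the camera images.
- console: Fixed grey metal control box, 250 x 250 x 60 mm high, on the table; origin at the centre of its underside, z up, flat top 60 mm above it. Four controls stand on the top, aligned with the box's axes, at the corners of a 110 mm square about its centre (x, y = +-55 mm in the box's frame); which is at which corner varies. The box's x points roughly away from the robot (yaw within 0.4 rad).
- rocker_base: Low black base of the rocker, 70 x 52 mm, fixed on the box's top (origin there, at its centre), at most 16 mm high. It carries the rocker, a black plastic paddle 60 mm long along the box's x, 36 mm wide, 8 mm thick, with three thin bright ridges near its raised end, the end on the box's +x side. The pivot runs along the box's y, 18 mm above the box's top.
- rocker_end (a point): Point on the middle line of the paddle's flat upper face, 22 mm from the pivot towards its raised +x end; it moves with the paddle. At the start the face slopes 0.2 rad up towards +x and this point is about 28 mm above the box's top; tipped over it slopes 0.2 rad down and this point is about 19.5 mm above it. Over the pivot the face is always 24 mm above the box's top.
- rocker (a joint): Tilt of the rocker, rad: 0 (to 0.05) at the start, grows as the raised +x end goes down, stop at 0.40 (tipped right over; above 0.34 counts). No spring: dry friction of 0.035 N m (about 2.5 N pressed 14 mm from the pivot); it stays where it is left.
- latch_top (a point): Centre of the top face of the square steel plunger, 28 x 28 mm, upright; 26 mm above the box's top when out, 16 mm when home (its flat 50 x 50 mm base plate is 6 mm high). The point moves with the plunger.
- latch (a joint): Depth of the plunger, m: 0 (to 0.001) at the start, grows as it is pushed down, stop at 0.010 (home; above 0.008 counts). No spring: it moves against 3 N of dry friction and stays where it is left.
- palm_top (a point): Centre of the flat top of the large black mushroom button, head 52 mm across (flat part 30 mm), on a 54 mm grey collar; 32 mm above the box's top when up, 24 mm when fully down. The point moves with the button.
- palm_base: Grey collar of the mushroom button, 54 mm across, 10 mm high, fixed on the box's top, with the button that it carries; origin at the centre of its underside.
- palm (a joint): Depth of the mushroom button, m: 0 up, stop at 0.008 (fully down; above 0.006 counts). Spring return: starts to move at about 1.8 N, fully down at 6 N.
- small_top (a point): Centre of the top of the small round black button, 20 mm across, on a 36 mm grey collar; 22 mm above the box's top. Not to be pressed.
- small (a joint): Depth of the small round button, m: 0 up, stop at 0.006. Must stay up.
- finial: Loose copper finial (turned ornament), 28 mm across, 45 mm high, standing upright on the middle of the box's top; origin at the centre of its underside. Leave alone.
- bowl: Loose copper bowl, 160 mm across, 60 mm high, on the table beside the box (+y side); origin at the centre of its underside. Leave alone.
- cup: Loose copper cup, 68 mm across, 75 mm high, on the table behind the box (+x side); origin at the centre of its underside. Leave alone.
- hammer: Loose hammer, 260 mm long, lying on the table beside the box (-y side), steel head, wooden handle; origin at mid length on the table. Leave alone.

How it is judged:
By the outcome, as a careful person would: the job done as asked, in the order asked, and still so for the second after the job is handed in, while the arm keeps its last pose, push and grip.
It also fails if it takes over 35 s, if anything falls off the work surface, if the arm or the gripper's body presses on something with over 40 N, if the wrist force passes 120 N, or if a joint passes its speed limit or range.

## Working session

There is one attempt and no reset: what is moved stays moved. The work goes in short steps, Python scripts to look and compute and a shell command to move; the robot and the scene stay as the last step left them, time stands still between calls to the robot, and variables do not carry over. Pictures are saved under pics/ and viewed, at most 10 in all, crops included, and the job is handed in when it is done.

```bash
mkdir -p pics
cat > h.py <<'E'
import numpy as np, cv2
from cell import status, get_image, ctrl, models
def pts(im):
    z=im["z_map"]; v,u=np.mgrid[0:480,0:640]
    P=np.stack([(u-im["cx"])/im["fx"]*z,-(v-im["cy"])/im["fy"]*z,-z],-1)
    return P@np.array(im["rotation"]).T+np.array(im["position"])
E
python3 - <<'E'
from h import *
s=status.read_state(); print({k:np.round(s[k],3) for k in s})
im=get_image("top"); print({k:im[k] for k in im if k not in("color","z_map")})
cv2.imwrite("pics/top.png",im["color"][...,::-1])
W=pts(im)
for n in ["console","rocker_base","rocker_end","latch_top","palm_top","palm_base","small_top","finial","bowl","cup","hammer"]:
    for b in models.boxes_of(im,n)[:2]:
        l,t,r,bb=b["rect"]; u,v=int((l+r)/2),int((t+bb)/2)
        print(n,round(b["score"],2),np.round(b["rect"]),np.round(W[v,u]))
E
```

```text
{'clock': np.float64(0.0), 'qpos': array([-1.301,  0.629,  0.038,  1.518, -0.027,  0.996, -0.02 ]), 'qd': array([-0.001,  0.001,  0.   ,  0.   , -0.001, -0.003,  0.   ]), 'tau': array([-0.0000e+00, -5.6341e+01,  1.2270e+00, -1.9345e+01,  1.1000e-02,
        1.0000e-02,  0.0000e+00]), 'eef_pos': array([213.951, 613.127, 230.406]), 'tool_rot': array([-3.14 ,  0.   ,  2.806]), 'force': array([-0.781,  0.572, -0.16 ]), 'torque': array([ 0.033, -0.002, -0.011]), 'gripper_force': np.float64(0.0), 'width': np.float64(85.442)}
{'fx': 545.3614915987832, 'fy': 545.3614915987832, 'cx': 318.67913322394367, 'cy': 242.85432116002758, 'position': array([ 363.31329791,   35.48910633, 1173.62685164]), 'rotation': array([ 0.23192205,  0.00296056, -1.56617014]), 'shot': 1}Traceback (most recent call last):
  File "<stdin>", line 5, in <module>
  File "h.py", line 6, in pts
    return P@np.array(im["rotation"]).T+np.array(im["position"])
           ~~~~~~~~~~~~~~~~~~~~~~~~~~~~^~~~~~~~~~~~~~~~~~~~~~~~~
ValueError: operands could not be broadcast together with shapes (480,640) (3,)
```

View pics/top.png

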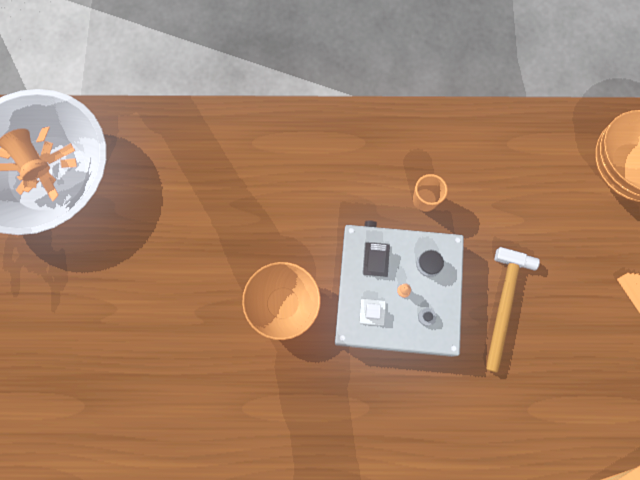

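The top view shows the box around (400,290). The rocker is at (376,259), the mushroom button at (431,263), the plunger at (373,312), the small button at (428,317) and the finial at (404,291). The camera rotation is given as rpy, so I'll fix the helper.

```bash
cat > h.py <<'E'
import numpy as np, cv2
from scipy.spatial.transform import Rotation as Ro
from cell import status, get_image, ctrl, models
def pts(im):
    z=im["z_map"]; v,u=np.mgrid[0:480,0:640]
    P=np.stack([(u-im["cx"])/im["fx"]*z,-(v-im["cy"])/im["fy"]*z,-z],-1)
    return P@Ro.from_euler("xyz",im["rotation"]).as_matrix().T+np.array(im["position"])
E
python3 - <<'E'
from h import *
for cam in ["top","scene"]:
    im=get_image(cam); W=pts(im)
    cv2.imwrite(f"pics/{cam}2.png",im["color"][...,::-1])
    for n in ["console","rocker_base","rocker_end","latch_top","palm_top","palm_base","small_top","finial","bowl","cup","hammer"]:
        for b in models.boxes_of(im,n)[:2]:
            l,t,r,bb=b["rect"]; u,v=int((l+r)/2),int((t+bb)/2)
            print(cam,n,round(b["score"],2),np.round(b["rect"]),np.round(W[v,u]))
    # box top plane by depth
    m=(abs(W[...,2]-60)<6)&(W[...,0]>350)&(W[...,0]<800)&(abs(W[...,1]+110)<220)&(im["z_map"]>0)
    c=cv2.morphologyEx(m.astype(np.uint8),cv2.MORPH_OPEN,np.ones((3,3)))
    k,lab,st,_=cv2.connectedComponentsWithStats(c); i=1+st[1:,4].argmax(); q=W[lab==i]
    r=cv2.minAreaRect(q[:,:2].astype(np.float32)); print(cam,"box",r,np.median(q[:,2]))
E
```

```text
top console 0.66 [334. 218. 468. 356.] [ 531. -125.   93.]
top console 0.63 [415. 172. 448. 215.] [ 755. -211.    7.]
top rocker_base 0.57 [361. 242. 392. 275.] [589. -77.  83.]
top rocker_end 0.63 [368. 243. 386. 276.] [587. -79.  84.]
top rocker_end 0.56 [425. 310. 433. 319.] [ 476. -178.   83.]
top latch_top 0.71 [364. 239. 392. 276.] [592. -79.  83.]
top latch_top 0.67 [334. 219. 469. 356.] [ 528. -125.   94.]
top palm_top 0.82 [418. 247. 447. 275.] [ 582. -189.   91.]
top palm_top 0.17 [415. 174. 448. 211.] [ 757. -212.    6.]
top palm_base 0.66 [418. 249. 443. 278.] [ 578. -185.   92.]
top small_top 0.65 [424. 310. 435. 320.] [ 476. -181.   83.]
top finial 0.54 [396. 283. 411. 298.] [ 522. -129.   94.]
top bowl 0.68 [362. 238. 389. 277.] [592. -75.  83.]
top bowl 0.66 [241. 264. 320. 338.] [510. 122.   8.]
top cup 0.97 [412. 175. 446. 212.] [ 755. -205.    7.]
top hammer 0.56 [486. 246. 539. 374.] [ 496. -376.   -1.]
top box ((533.1039428710938, -128.78004455566406), (250.11224365234375, 250.6992950439453), 85.01942443847656) 60.18555210911518
scene console 0.91 [124. 186. 312.
[... 360 characters left out ...]
 211. 240. 232.] [489. -69.  87.]
scene palm_top 0.8 [181. 280. 212. 316.] [ 587. -187.   92.]
scene palm_base 0.65 [179. 282. 216. 317.] [ 590. -188.   91.]
scene small_top 0.51 [215. 211. 239. 235.] [488. -71.  84.]
scene finial 0.72 [166. 243. 175. 257.] [ 474. -177.   79.]
scene finial 0.71 [202. 247. 216. 267.] [ 534. -132.   92.]
scene bowl 0.73 [278. 154. 358. 223.] [478. 140.   2.]
scene cup 0.85 [221. 356. 269. 411.] [ 724. -197.    3.]
scene hammer 0.74 [ 73. 263. 135. 412.] [ 516. -347.   15.]
scene hammer 0.52 [165. 243. 175. 255.] [ 474. -178.   84.]
scene box ((532.6504516601562, -128.13063049316406), (250.03692626953125, 252.06777954101562), 85.1549072265625) 59.77162346270973
```

```bash
python3 -m handwheel '[{"delta_pos":[1.7,-2.9,0],"yaw":0.05},{"delta_pos":[1.7,-2.9,0],"yaw":0.05},{"delta_pos":[1.7,-2.9,0],"yaw":0.05},{"delta_pos":[1.7,-2.9,0],"yaw":0.05},{"delta_pos":[1.7,-2.9,0],"yaw":0.05},{"delta_pos":[1.7,-2.9,0],"yaw":0},{"delta_pos":[1.7,-2.9,0],"yaw":0},{"delta_pos":[1.7,-2.9,0],"yaw":0},{"delta_pos":[1.7,-2.9,0],"yaw":0},{"delta_pos":[1.7,-2.9,0],"yaw":0}]' -1
python3 -m handwheel '[{"delta_pos":[1.7,-2.9,0],"yaw":0},{"delta_pos":[1.7,-2.9,0],"yaw":0},{"delta_pos":[1.7,-2.9,0],"yaw":0},{"delta_pos":[1.7,-2.9,0],"yaw":0},{"delta_pos":[1.7,-2.9,0],"yaw":0},{"delta_pos":[1.7,-2.9,0],"yaw":0},{"delta_pos":[1.7,-2.9,0],"yaw":0},{"delta_pos":[1.7,-2.9,0],"yaw":0},{"delta_pos":[1.7,-2.9,0],"yaw":0},{"delta_pos":[0,0,0],"yaw":0}]'
```

```text
clock: 2.08
eef_pos: [384.9, 322.3, 231.6]
tool_rot: [3.141, 0.0, 3.056]
force: [1.1, 0.9, 0.4]
width: -0.6
gripper_force: 0.0
clock: 2.92
eef_pos: [540.7, 54.5, 231.6]
tool_rot: [-3.137, 0.004, 3.046]
force: [0.4, 0.3, -0.1]
width: -0.0
gripper_force: 0.0
```

```bash
python3 -m handwheel '[{"delta_pos":[1.9,-3.4,0],"yaw":0},{"delta_pos":[1.9,-3.4,0],"yaw":0},{"delta_pos":[1.9,-3.4,0],"yaw":0},{"delta_pos":[1.9,-3.4,0],"yaw":0},{"delta_pos":[0,0,0],"yaw":0},{"delta_pos":[0,0,-3],"yaw":0},{"delta_pos":[0,0,-3],"yaw":0},{"delta_pos":[0,0,-3],"yaw":0},{"delta_pos":[0,0,0],"yaw":0},{"delta_pos":[0,0,0],"yaw":0}]'
python3 - <<'E'
from h import *
s=status.read_state(); im=get_image("wrist"); print(s["clock"],np.round(s["eef_pos"],1),np.round(s["tool_rot"],3))
cv2.imwrite("pics/w1.png",im["color"][...,::-1])
im=get_image("scene");cv2.imwrite("pics/s1.png",cv2.resize(im["color"][120:420,60:420,::-1],None,fx=2,fy=2))
E
```

```text
clock: 3.75
eef_pos: [612.0, -72.9, 140.3]
tool_rot: [3.142, -0.003, 3.056]
force: [0.2, 0.4, 0.0]
width: -0.5
gripper_force: 0.0
3.75 [612.  -72.9 140.3] [ 3.142e+00 -3.000e-03  3.056e+00]
```

View pics/s1.png

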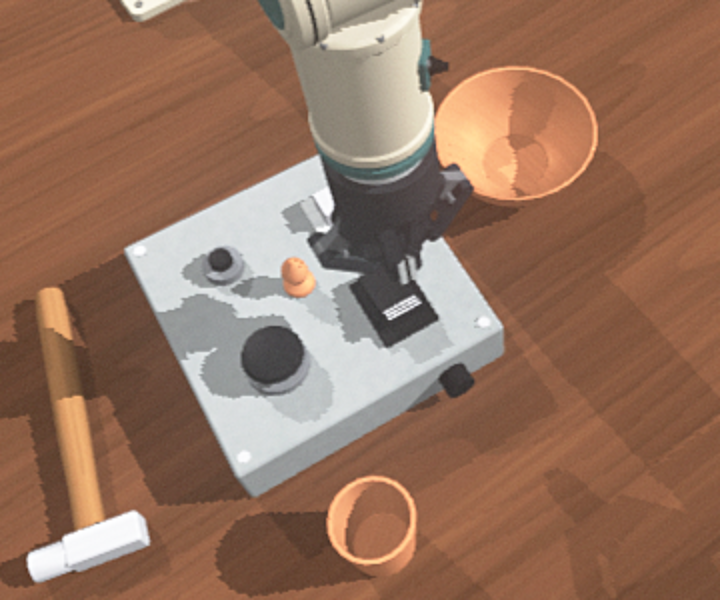

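View pics/w1.png

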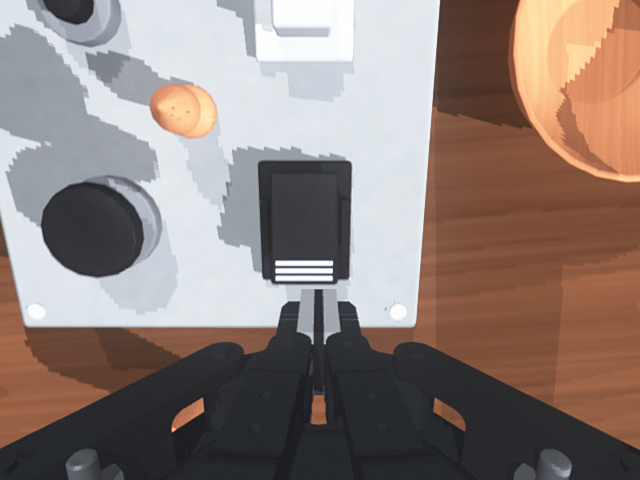

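The scene view shows the fingers hanging over the rocker, whose ridges are at (402,307). The wrist view has the ridges at (305,270), the mushroom top at (92,228), the plunger at (303,10) and the fingertips at (319,295). I'll measure these with the wrist depth.

Run:
```python
from h import *
s=status.read_state(); im=get_image("wrist"); z=im["z_map"]
H=np.array(im["hand_eye"]); T=Ro.from_euler("xyz",s["tool_rot"]).as_matrix()
print(s["clock"],np.round(s["eef_pos"],1))
v,u=np.mgrid[0:480,0:640]
P=np.stack([(u-im["cx"])/im["fx"]*z,-(v-im["cy"])/im["fy"]*z,-z],-1)
W=(P@H[:3,:3].T+H[:3,3])@T.T+s["eef_pos"]
for n,(a,b) in dict(ridge=(305,270),paddle=(305,220),palm=(92,228),latch=(303,10),finial=(178,108),top=(150,30),tip=(312,297)).items(): print(n,np.round(W[b,a],1))
ok=(z>0)&(v<330)
m=ok&(abs(W[...,2]-91)<4)&(u<170)&(v>150); print("palm c",np.round(W[m].mean(0),1),np.ptp(W[m],0))
c,si=np.cos(-.086),np.sin(-.086)
D=W-np.array([533,-128.5,0]); X=c*D[...,0]+si*D[...,1]; Y=-si*D[...,0]+c*D[...,1]
m=ok&(W[...,2]>74)&(W[...,2]<100)&(v<285)&(abs(u-305)<60)&(v>150)
print("rocker box-frame",np.percentile(X[m],[1,99]),np.percentile(Y[m],[1,99]))
m=ok&(abs(W[...,2]-60)<4)&(v<330); r=cv2.minAreaRect(W[m][:,:2].astype(np.float32)); print(r)
```

```text
3.85 [614.5 -73.2 143.1]
ridge [616.3 -80.1  90.7]
paddle [590.4 -77.8  85.2]
palm [ 583.7 -186.8   92.1]
latch [492.4 -69.3  86.4]
finial [ 530.4 -129.7   99.1]
top [ 488.1 -149.8   61.3]
tip [603.2 -74.1 156.5]
palm c [ 581.2 -185.4   92.1] [50.028091   50.31867821  7.93225741]
rocker box-frame [25.18974998 82.18098167] [31.88819029 78.22192738]
((571.3794555664062, -69.74411010742188), (373.0780029296875, 181.0875244140625), 85.02816009521484)
```

```bash
python3 -m handwheel '[{"delta_pos":[0.4,-0.7,0],"yaw":0},{"delta_pos":[0,0,-2],"yaw":0},{"delta_pos":[0,0,-2],"yaw":0},{"delta_pos":[0,0,0],"yaw":0},{"delta_pos":[0,0,0],"yaw":0}]'; python3 -m handwheel '[{"delta_pos":[0,0,-0.4],"yaw":0},{"delta_pos":[0,0,-0.4],"yaw":0},{"delta_pos":[0,0,-0.2],"yaw":0},{"delta_pos":[0,0,-0.2],"yaw":0},{"delta_pos":[0,0,0],"yaw":0}]'; python3 -m handwheel '[{"delta_pos":[0,0,-0.2],"yaw":0},{"delta_pos":[0,0,-0.2],"yaw":0},{"delta_pos":[0,0,0],"yaw":0}]'
```

```text
clock: 4.32
eef_pos: [617.3, -80.8, 101.7]
tool_rot: [-3.141, -0.0, 3.055]
force: [0.2, 0.4, -0.3]
width: -0.1
gripper_force: 0.0
clock: 4.73
eef_pos: [617.4, -80.3, 89.4]
tool_rot: [-3.142, 0.0, 3.056]
force: [0.5, 0.2, -0.4]
width: -0.1
gripper_force: 0.1
clock: 4.98
eef_pos: [617.8, -80.3, 85.4]
tool_rot: [3.142, 0.001, 3.056]
force: [0.3, 0.2, 1.3]
width: -0.0
gripper_force: 0.6
```

```bash
python3 -m handwheel '[{"delta_pos":[0,0,-0.2],"yaw":0},{"delta_pos":[0,0,-0.1],"yaw":0},{"delta_pos":[0,0,0],"yaw":0}]'; python3 -m handwheel '[{"delta_pos":[0,0,-0.1],"yaw":0},{"delta_pos":[0,0,-0.1],"yaw":0},{"delta_pos":[0,0,0],"yaw":0}]';  python3 -m handwheel '[{"delta_pos":[0,0,-0.1],"yaw":0},{"delta_pos":[0,0,0],"yaw":0}]'
```

```text
clock: 5.23
eef_pos: [618.0, -80.3, 82.5]
tool_rot: [3.142, 0.002, 3.056]
force: [2.6, -0.5, 1.7]
width: -0.0
gripper_force: 1.2
clock: 5.48
eef_pos: [617.9, -80.3, 80.4]
tool_rot: [3.142, 0.002, 3.056]
force: [3.7, -0.0, 2.6]
width: -0.2
gripper_force: 1.6
clock: 5.65
eef_pos: [618.0, -80.3, 80.3]
tool_rot: [3.142, 0.002, 3.056]
force: [1.4, -0.7, 7.8]
width: -0.2
gripper_force: 3.9
```

```bash
python3 -m handwheel '[{"delta_pos":[0,0,-0.1],"yaw":0},{"delta_pos":[0,0,0],"yaw":0}]';python3 -m handwheel '[{"delta_pos":[0,0,2],"yaw":0},{"delta_pos":[0,0,3],"yaw":0},{"delta_pos":[0,0,3],"yaw":0},{"delta_pos":[-3.3,0.3,0],"yaw":0},{"delta_pos":[-3.3,0.3,0],"yaw":0},{"delta_pos":[-3.3,0.3,0],"yaw":0},{"delta_pos":[-3.4,0.2,0],"yaw":0},{"delta_pos":[0,0,0],"yaw":0},{"delta_pos":[0,0,0],"yaw":0}]'
python3 - <<'E'
from h import *
im=get_image("scene");W=pts(im);cv2.imwrite("pics/s2.png",cv2.resize(im["color"][170:370,110:320,::-1],None,fx=3,fy=3))
D=W-np.array([533,-128.5,0]);c,si=np.cos(-.086),np.sin(-.086)
X=c*D[...,0]+si*D[...,1]-55; Y=-si*D[...,0]+c*D[...,1]-55
m=(abs(X)<27)&(abs(Y)<14)&(abs(W[...,2]-84)<12)
print(m.sum(),"slope",np.polyfit(X[m],W[...,2][m],1))
E
```

```text
clock: 5.82
eef_pos: [618.1, -80.4, 80.1]
tool_rot: [3.142, 0.002, 3.056]
force: [1.2, -0.7, 13.3]
width: 0.1
gripper_force: 6.5
clock: 6.57
eef_pos: [480.2, -69.1, 157.8]
tool_rot: [-3.142, -0.006, 3.055]
force: [1.6, 0.0, 0.6]
width: -0.2
gripper_force: 0.0
514 slope [-0.19691436 83.95359782]
```

View pics/s2.png

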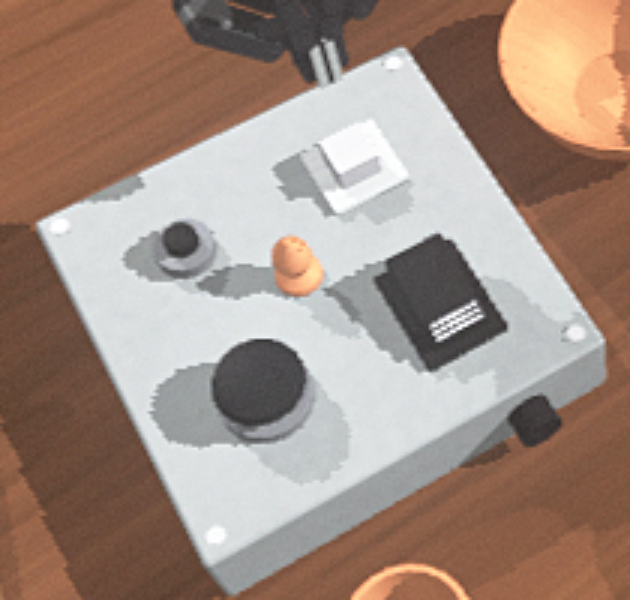

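The scene crop shows the rocker tipped, its ridges low at (457,320), with a fitted slope of -0.197. The plunger at (365,158) is clear and the finial is undisturbed. Next is the plunger.

```bash
python3 -m handwheel '[{"delta_pos":[0.2,0,-2],"yaw":0},{"delta_pos":[0,0,-2],"yaw":0},{"delta_pos":[0,0,-2],"yaw":0},{"delta_pos":[0,0,0],"yaw":0},{"delta_pos":[0,0,0],"yaw":0}]'; python3 -m handwheel '[{"delta_pos":[0,0,-0.4],"yaw":0},{"delta_pos":[0,0,-0.4],"yaw":0},{"delta_pos":[0,0,-0.2],"yaw":0},{"delta_pos":[0,0,-0.2],"yaw":0},{"delta_pos":[0,0,0],"yaw":0}]'; python3 -m handwheel '[{"delta_pos":[0,0,-0.2],"yaw":0},{"delta_pos":[0,0,-0.2],"yaw":0},{"delta_pos":[0,0,0],"yaw":0}]'
```

```text
clock: 7.03
eef_pos: [485.9, -69.2, 97.4]
tool_rot: [3.142, -0.003, 3.056]
force: [1.0, 0.4, 0.6]
width: 0.1
gripper_force: 0.0
clock: 7.45
eef_pos: [486.2, -69.3, 86.3]
tool_rot: [3.142, 0.0, 3.056]
force: [-0.1, -0.5, 0.0]
width: 0.2
gripper_force: 0.0
clock: 7.7
eef_pos: [486.4, -69.3, 82.3]
tool_rot: [-3.142, 0.0, 3.056]
force: [-0.9, 0.4, 0.0]
width: 0.4
gripper_force: 0.0
```

```bash
python3 -m handwheel '[{"delta_pos":[0,0,-0.2],"yaw":0},{"delta_pos":[0,0,-0.1],"yaw":0},{"delta_pos":[0,0,0],"yaw":0}]'
python3 - <<'E'
from h import *
im=get_image("wrist");cv2.imwrite("pics/w2.png",im["color"][...,::-1]);s=status.read_state();print(s["eef_pos"],s["force"])
E
```

```text
clock: 7.95
eef_pos: [486.4, -69.3, 79.2]
tool_rot: [-3.142, 0.0, 3.056]
force: [0.3, -0.1, 0.6]
width: -0.0
gripper_force: 0.1
[486.24922084 -69.29378088  79.18381564] [-0.96075799 -0.44462696 -0.199636  ]
```

View pics/w2.png

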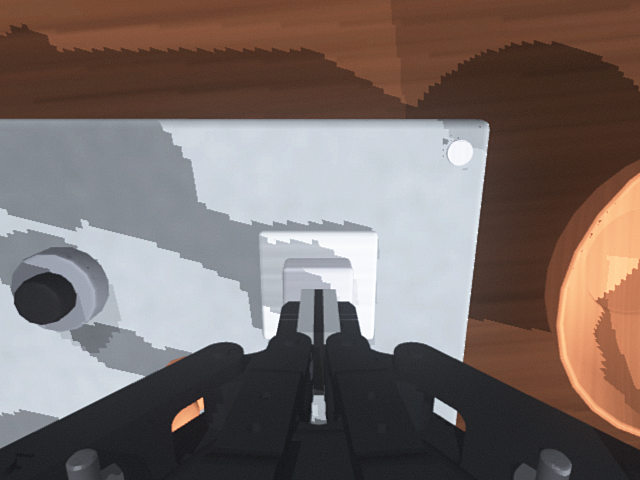

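The fingertips at (319,295) sit on the plunger, which is visible at (318,270), and it's sinking. The small button and finial are untouched. I'll continue until it stops.

```bash
python3 -m handwheel '[{"delta_pos":[0,0,-0.2],"yaw":0},{"delta_pos":[0,0,0],"yaw":0}]'; python3 -m handwheel '[{"delta_pos":[0,0,-0.2],"yaw":0},{"delta_pos":[0,0,0],"yaw":0}]'; python3 -m handwheel '[{"delta_pos":[0,0,-0.1],"yaw":0},{"delta_pos":[0,0,0],"yaw":0}]'
```

```text
clock: 8.17
eef_pos: [486.2, -69.3, 77.1]
tool_rot: [3.142, -0.0, 3.056]
force: [1.2, -0.2, 0.5]
width: 0.1
gripper_force: 0.0
clock: 8.33
eef_pos: [486.2, -69.3, 76.0]
tool_rot: [3.142, 0.0, 3.056]
force: [-1.4, 0.2, 9.2]
width: -0.2
gripper_force: 4.6
clock: 8.5
eef_pos: [486.3, -69.3, 75.8]
tool_rot: [3.142, 0.001, 3.056]
force: [-2.7, 0.4, 19.9]
width: -0.3
gripper_force: 9.7
```

```bash
python3 -m handwheel '[{"delta_pos":[0,0,2],"yaw":0},{"delta_pos":[0,0,3],"yaw":0},{"delta_pos":[0,0,3],"yaw":0},{"delta_pos":[2.4,-2.9,0],"yaw":0},{"delta_pos":[2.4,-2.9,0],"yaw":0},{"delta_pos":[2.4,-3,0],"yaw":0},{"delta_pos":[2.4,-3,0],"yaw":0},{"delta_pos":[0,0,0],"yaw":0},{"delta_pos":[0,0,0],"yaw":0}]'
python3 - <<'E'
from h import *
im=get_image("top");W=pts(im);cv2.imwrite("pics/t3.png",cv2.resize(im["color"][200:380,300:500,::-1],None,fx=3,fy=3))
D=W-np.array([533,-128.5,0]);c,si=np.cos(-.086),np.sin(-.086)
X=c*D[...,0]+si*D[...,1]; Y=-si*D[...,0]+c*D[...,1]
m=(abs(X+55)<9)&(abs(Y-55)<9); print("latch z",m.sum(),np.median(W[...,2][m]))
m=(abs(X-55)<27)&(abs(Y-55)<14)&(abs(W[...,2]-84)<12); print("rocker slope",m.sum(),np.polyfit(X[m],W[...,2][m],1))
im=get_image("scene");W=pts(im);D=W-np.array([533,-128.5,0])
X=c*D[...,0]+si*D[...,1]; Y=-si*D[...,0]+c*D[...,1]
m=(abs(X+55)<9)&(abs(Y-55)<9)&(W[...,2]<95); print("latch z scene",m.sum(),np.median(W[...,2][m]))
E
```

```text
clock: 9.25
eef_pos: [582.2, -189.7, 153.4]
tool_rot: [-3.141, -0.001, 3.052]
force: [-0.8, -0.3, -0.2]
width: 0.0
gripper_force: 0.0
latch z 79 75.90567025654764
rocker slope 339 [-0.19693149 95.09794403]
latch z scene 84 75.96117947754624
```

View pics/t3.png

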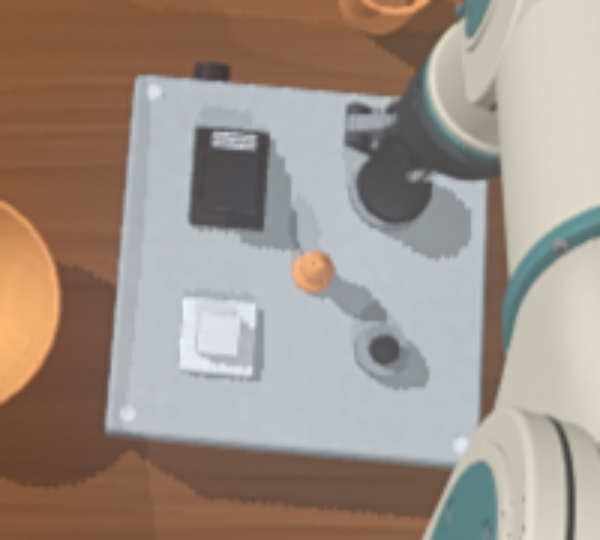

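The top view shows the gripper above the mushroom button at (395,190). The plunger at (218,334) is home (top z 76) and the rocker at (230,178) is tipped. The finial at (313,271) hasn't moved. Now the mushroom button.

```bash
python3 -m handwheel '[{"delta_pos":[0,0.1,-2],"yaw":0},{"delta_pos":[0,0,-2],"yaw":0},{"delta_pos":[0,0,-1.3],"yaw":0},{"delta_pos":[0,0,0],"yaw":0},{"delta_pos":[0,0,0],"yaw":0}]'; python3 -m handwheel '[{"delta_pos":[0,0,-0.4],"yaw":0},{"delta_pos":[0,0,-0.4],"yaw":0},{"delta_pos":[0,0,-0.2],"yaw":0},{"delta_pos":[0,0,0],"yaw":0}]'; python3 -m handwheel '[{"delta_pos":[0,0,-0.2],"yaw":0},{"delta_pos":[0,0,-0.2],"yaw":0},{"delta_pos":[0,0,0],"yaw":0}]'
```

```text
clock: 9.77
eef_pos: [581.2, -184.7, 100.9]
tool_rot: [3.141, -0.002, 3.057]
force: [-0.1, 0.6, 0.7]
width: -0.2
gripper_force: 0.0
clock: 10.1
eef_pos: [582.5, -186.1, 91.5]
tool_rot: [3.141, 0.001, 3.056]
force: [0.0, -0.6, 1.2]
width: 0.0
gripper_force: 0.8
clock: 10.35
eef_pos: [582.5, -186.2, 87.5]
tool_rot: [3.141, 0.001, 3.056]
force: [-0.1, -0.3, 4.2]
width: 0.3
gripper_force: 1.9
```

```bash
python3 -m handwheel '[{"delta_pos":[0,0,-0.2],"yaw":0},{"delta_pos":[0,0,-0.1],"yaw":0},{"delta_pos":[0,0,0],"yaw":0}]'; python3 -m handwheel '[{"delta_pos":[0,0,-0.1],"yaw":0},{"delta_pos":[0,0,0],"yaw":0},{"delta_pos":[0,0,0],"yaw":0}]'; python3 -m handwheel '[{"delta_pos":[0,0,-0.1],"yaw":0},{"delta_pos":[0,0,0],"yaw":0},{"delta_pos":[0,0,0],"yaw":0},{"delta_pos":[0,0,0],"yaw":0}]'
```

```text
clock: 10.6
eef_pos: [582.5, -186.1, 84.4]
tool_rot: [3.141, 0.001, 3.056]
force: [-0.6, 1.6, 5.5]
width: -0.2
gripper_force: 2.7
clock: 10.85
eef_pos: [582.6, -186.2, 84.1]
tool_rot: [3.141, 0.001, 3.056]
force: [-1.1, 1.2, 10.1]
width: 0.0
gripper_force: 4.3
clock: 11.18
eef_pos: [582.6, -186.2, 84.0]
tool_rot: [3.142, 0.001, 3.056]
force: [-2.0, 3.3, 14.6]
width: -0.2
gripper_force: 7.5
```

The button has bottomed out at z 84 and is held with about 15 N. I'll make a last check and hand in.

Run:
```python
from h import *
s=status.read_state(); print(s["clock"],np.round(s["eef_pos"],1),np.round(s["force"],1))
im=get_image("top");W=pts(im);D=W-np.array([533,-128.5,0]);c,si=np.cos(-.086),np.sin(-.086)
X=c*D[...,0]+si*D[...,1]; Y=-si*D[...,0]+c*D[...,1]
m=(abs(X+55)<9)&(abs(Y-55)<9);print(np.median(W[...,2][m]))
m=(abs(X-55)<27)&(abs(Y-55)<14)&(abs(W[...,2]-84)<12);print(np.polyfit(X[m],W[...,2][m],1)[0])
print(models.boxes_of(im,"finial")[:1])
print(ctrl.finish_job())
```

```text
11.1833 [ 582.6 -186.2   84. ] [-2.   3.3 14.6]
76.01285321100727
-0.19443949645603167
[{'rect': [396.8, 281.0, 413.1, 297.6], 'score': 0.53}]
the job is handed in; nothing more can be done
None
```

The job is handed in at about 11 s: rocker tipped right over, plunger home, and the mushroom button fully down and still held at about 15 N; I kept clear of the small button, finial, bowl, cup and hammer.

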